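Pin the recipe-card stand and hold the spring clip gaping over the card

ROBOT

A 7-joint arm with a two-finger parallel gripper is mounted at the origin on the work surface. World frame = base frame: x ahead of the robot, y to its left, z up, the work surface at z = 0. Lengths are in m, angles in degrees, forces in N, time in s.
With the tool pointing down it reaches from about 0.425 to 0.975 m from the base axis. Payload 16.7 kg.
Tool frame: the origin (TCP) lies on the centre line of the jaws, within the pads' length; the fingertips stand 11 mm ahead of it and the grasp point (between the pads) lies 8 mm behind it; z points along the fingers, y is the line along which they close (so a half turn about z gives the same grasp; the last joint's range is limited). The gripper opens to 85 mm and grips with 20 to 120 N. Pads are 22 mm wide; open, the fingers measure 114 mm over their backs; the gripper's body (76 mm by 85 mm) begins 54 mm behind the grasp point. The pads swing forward as they close: fully open they stand 13 mm farther back than shut.
Start: joints at [60.648, 24.414, 4.234, 92.017, -1.954, 63.644, -3.845], TCP at [0.24, -0.631, 0.242] pointing down, gripper open.
Joint ranges: [-163.25, 163.25], [-28.42, 122.38], [-70.27, 78.77], [12.13, 141.07], [-58.53, 238.53], [9.26, 117.41], [-156.51, 156.51]. Speed limits (degrees/s): [108.29, 108.29, 136.94, 136.94, 172.46, 172.46, 172.46].

INTERFACE

Orientations are given as a 3x3 rotation matrix whose columns are the frame's x, y, z axes.
In Python, from station import robot gives the robot as it stands.
- The arm moves only by the tool drive_tool, never from a script. Its argument "moves" is text: rows parted by semicolons, each of 5 numbers parted by spaces: the shift along the tool's x, y, z in m, then the turn about the tool's z in rad, then the closure in counts, from 0 (fully open) to 255 (shut). In form: dx dy dz yaw grip; .... A call has 1 to 12 rows; each row shifts and turns the commanded pose from where the row before left it, along the tool's axes as they then stand; what a row does not reach is not made up. A row lasts 1/8 s, in which the tool goes at most 62.5 mm and 10.7 degrees, less where a joint would pass 70% of its speed; a pose out of reach is approached as far as the arm can. A call with a gripper value outside its range is refused whole. The fingers move at their own pace and stop on an object; "grip_force" is the grip in N (left out, the last holds). Time passes only in rows, so rows that do not move let the fingers close. It gives the time, the measured TCP pose, the force, the opening and the grip force at its end, in the units of the state.
- robot.get_obs(): the state, without advancing time (a new reading comes with each control period).
- robot.camera(name): name is "side" or "top"; returns a dict with "color" (400x640x3 uint8, red, green, blue), "mtx" (3x3 intrinsics, pixels), "world_from_camera" (4x4, takes a point from camera to world coordinates). Camera axes: x right, y down, z forward; pixel columns grow to the right and rows downward; lengths in m; the calibration is good to about 2 mm. A picture is of the moment at which its call begins. There is no depth.
- robot.finish_job(): hands the job in; it is judged then, once.
Trained networks look in the newest picture that a camera, given by its name, has taken for a name from the list of things; names that differ only in an ending like _2 or _b are one class to them, and where a whole thing is asked for, a point or a joint stands for the part that bears it (a point fixed in the world has none). Each returns a list of dicts, best first, with "confidence" (0 to 1); they miss things now and then, are a little off and sometimes report something else, mostly with a low value. They report only what shows in the picture. A call takes as long as a camera call. They do not tell look-alikes from the thing itself.
- robot.regions_of(camera, query): "pixels" (400x640 bool, what is visible of it).
- robot.mark_of(camera, query): "point" ([x, y, z] in m, in world coordinates, good to about 4 mm: a listed point, or the origin of a listed thing).
The state is a dict: "clock": time; "q": joint angles; "joint_vel": joint speeds; "joint_efforts": joint torques, N m; "ee_pos": TCP position; "ee_rot": TCP orientation; "ft_force": force on the tool from outside, world axes, zero at the start; "wrist_torque": the same for the moment, N m; "width": finger opening in m; "grasp_force": force on a finger pad.
Only numpy, scipy, OpenCV 4.12 (cv2) and the standard library are available. Lean on these libraries where they do the work, as an engineer would, in place of code of your own. Each camera call takes 0.05 s, during which the arm holds its last target. There are 200 camera calls.

TASK

Lock the recipe-card stand by putting the steel pin down through the eyelet in the stand's foot until its collar sits on the wood, and let go of it. Then squeeze the spring clip open, lift it off its rail, and finish holding it squeezed wide open astride the middle of the card's top edge, upright, one jaw on each side of the card and not touching it; keep holding it there at the end, do not let it close. Leave the jars, the pepper mill and the yellow container standing where they are.

Things in the scene. Friction and masses are not known exactly. Their poses are not given: they have to be found in the camera images.
- eyelet (a point): centre of the mouth of the eyelet, a 13 mm wide vertical hole right through the 30 mm thick oak foot (70 x 220 mm) of the recipe-card stand; the mouth is on the foot's top face, 30 mm above the shelf. z up; y along the length of the foot and the card. The stand is fixed, yaw within 0.5 rad of zero.
- card_top (a point): middle of the top edge of the stiff white card (4 mm thick, 110 mm wide, top edge 102 mm above the shelf) that stands upright in the same foot, 120 mm from the eyelet in the -y direction. Axes as the eyelet's: x is square to the card's face, y along its top edge, z up.
- pin_center (a point): turned steel pin standing in a hole in a wooden block (70 x 70 mm, 30 high, hole like the eyelet): rod 9 mm thick, 28 mm long, its last 6 mm tapered to 4 mm; above it a collar 22 mm wide, 5 thick that rests on the wood; then a round grip 14 mm thick, 37 mm long, top 72 mm above the shelf. This point: on the axis, half-way up the grip, 51 mm above the rod's end, 23 mm above the collar's underside. z up. 60 g
- pin: the same pin: a point on its axis 53 mm below point pin_center, 2 mm below the rod's end; it stands at shelf height when the pin is fully in. z along the pin, up.
- clip_pivot (a point): middle of the pivot pin of the steel spring clip (like a clothes peg, 85 mm tall, 26 mm wide, 70 g), parked upright, jaws down, on the rail. y along the pivot pin and rail, x the way the levers spread, z up. Lever ends: round bars 8 mm thick, 24 mm long along y, 42 mm above this point, 50 mm apart over their outsides (18 mm and 47 mm up when squeezed). Jaw tips 39 mm below (open: 35).
- clip_jaw (a joint): how far each jaw is turned open, rad: 0 as it pinches the 4 mm rail, -0.06 shut, 0.36 wide open at its stop (28 mm between jaw tips). Squeezing the lever ends takes about 5 N at 0, 9 N at the stop; the stop takes up any further grip force. The mouth between the jaws is free up to 4 mm below the pivot.
- rail_top (a point): middle of the top edge of the clip rail: an upright aluminium strip 4 mm thick and 80 mm long, top edge 70 mm above the shelf, on a wooden block 60 x 100 x 20 mm. Fixed; x square to the strip, y along it. The clip pinches it within 15 mm of its middle, with its pivot 24 mm above this edge.
- jar0: hexagonal glass jar with cork-style stopper, 72 mm across the corners, 94 mm tall; origin under its centre; leave it alone
- jar1: hexagonal glass jar with cork-style stopper, 72 mm across the corners, 94 mm tall; origin under its centre; leave it alone
- jar2: hexagonal glass jar with cork-style stopper, 72 mm across the corners, 94 mm tall; origin under its centre; leave it alone
- jar3: hexagonal glass jar with cork-style stopper, 72 mm across the corners, 94 mm tall; origin under its centre; leave it alone
- mill: chrome pepper mill, 58 mm across, 160 mm tall; origin under its centre; leave it alone
- tub: yellow clip-lid container, 116 x 95 mm, 72 mm tall; origin under its centre; leave it alone
Things that resemble listed ones, but are neither listed nor needed, are in the scene too. What is shaped like the part that bears clip_pivot but red or turquoise is not meant. Several things look just like the part that bears eyelet: the one meant starts farthest from the robot's base.

How it is judged:
By the outcome, as a careful person would: the job done as asked, in the order asked, and still so for the second after the job is handed in, while the arm keeps its last pose, push and grip.
It also fails if it takes over 51 s, if anything falls off the work surface, if the arm or the gripper's body presses on something with over 40 N, if the wrist force passes 120 N, or if a joint passes its speed limit or range.

## Working session

There is one attempt and no reset: what is moved stays moved. The work goes in short steps, Python scripts to look and compute and a tool call to move; the robot and the scene stay as the last step left them, time stands still between calls to the robot, and variables do not carry over. Pictures are saved under pics/ and viewed, at most 10 in all, crops included, and the job is handed in when it is done.

Besides the shell and the picture viewer there is one more tool, called as name(argument=value, ...) on one line, values as JSON. drive_tool: Moves the arm, as the interface text tells. Its arguments: {"type":"object","properties":{"moves":{"type":"string"},"grip_force":{"type":"number"}},"required":["moves"]}

```bash
mkdir -p pics; ls
cat > look.py <<'E'
from station import robot
import cv2, numpy as np
def show(name,cams=("side","top")):
    for c in cams:
        d=robot.camera(c); cv2.imwrite(f"pics/{name}_{c}.png",cv2.cvtColor(d["color"],cv2.COLOR_RGB2BGR))
E
python3 - <<'E'
from look import *
np.set_printoptions(precision=4,suppress=True)
show("a")
o=robot.get_obs(); print(o["clock"],o["ee_pos"],o["ee_rot"],o["width"])
for q in ["eyelet","card_top","pin_center","clip_pivot","rail_top","jar0","mill","tub"]:
  for c in ("side","top"):
    print(q,c,[(np.round(m["point"],4).tolist(),round(m["confidence"],2)) for m in robot.mark_of(c,q)])
E
```

```text
pics
0.1 [ 0.2394 -0.6307  0.2417] [[ 0.9349  0.3549 -0.0005]
 [ 0.3549 -0.9349  0.0011]
 [-0.0001 -0.0012 -1.    ]] 0.08506860122875697
eyelet side [([0.2492, -0.2193, 0.0323], 0.76), ([0.6338, 0.0902, 0.0274], 0.74)]
eyelet top [([0.6385, 0.0913, 0.0309], 0.64), ([0.2497, -0.22, 0.029], 0.6)]
card_top side [([0.1815, -0.3243, 0.1028], 0.83), ([0.5855, -0.0105, 0.0976], 0.68), ([0.6358, 0.0899, 0.0289], 0.61)]
card_top top [([0.178, -0.3179, 0.1002], 0.9), ([0.5819, -0.0102, 0.0982], 0.59)]
pin_center side [([0.4844, -0.2763, 0.0538], 0.38)]
pin_center top [([0.4841, -0.2764, 0.0533], 0.39)]
clip_pivot side [([0.3966, 0.2873, 0.0357], 0.63), ([0.5212, 0.2845, 0.0899], 0.62), ([0.5356, 0.4033, 0.0365], 0.61), ([0.5155, 0.2798, 0.0722], 0.32)]
clip_pivot top [([0.5176, 0.2854, 0.0919], 0.65), ([0.5346, 0.4047, 0.0394], 0.55), ([0.3954, 0.2857, 0.0407], 0.53)]
rail_top side [([0.5153, 0.2811, 0.0696], 0.7), ([0.707, -0.229, 0.0062], 0.49)]
rail_top top [([0.5168, 0.2811, 0.0671], 0.58), ([0.4825, -0.2797, 0.0008], 0.37)]
jar0 side [([0.7005, 0.2539, 0.0003], 0.95), ([0.7093, -0.229, 0.0063], 0.79), ([0.3618, -0.154, 0.0003], 0.7), ([0.3761, 0.1434, 0.0018], 0.6)]
jar0 top [([0.3812, 0.1369, -0.003], 0.94), ([0.3589, -0.1517, -0.0029], 0.88), ([0.6994, 0.2483, -0.0004], 0.85), ([0.7112, -0.2262, 0.0], 0.66)]
mill side [([0.5946, 0.512, -0.0028], 0.73)]
mill top [([0.5141, 0.2822, 0.0919], 0.67)]
tub side [([0.6191, -0.4983, 0.0016], 0.6), ([0.5194, 0.2836, 0.0699], 0.17), ([0.7057, -0.2292, 0.008], 0.17)]
tub top [([0.6197, -0.4952, 0.0016], 0.58)]
```

View pics/a_side.png

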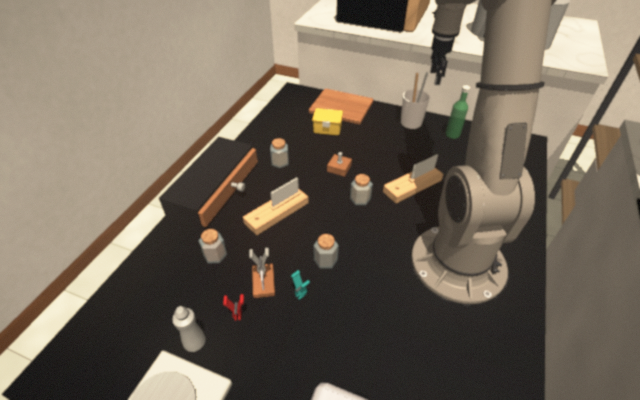

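View pics/a_top.png

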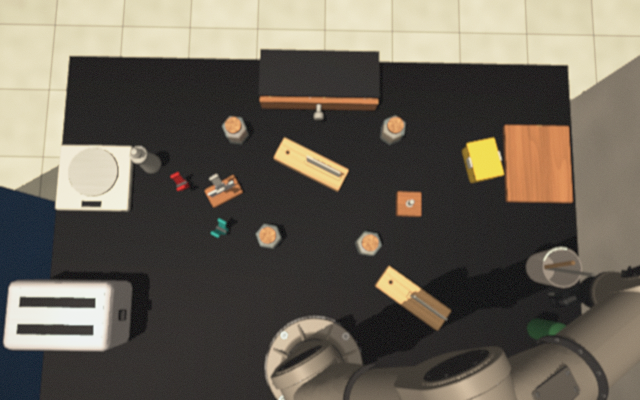

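Far stand: eyelet at top (287,152), side (256,218). Pin block: top (409,204), side (340,163). Grey clip on its rail: top (222,187), side (261,270). The red and turquoise clips lie loose nearby. Next I refine the positions with blobs and repeated marks.

```bash
cat >> look.py <<'E'
def proj(d,p):
    c=np.linalg.inv(d["world_from_camera"])@np.append(p,1); u=d["mtx"]@c[:3]; return u[:2]/u[2]
def ray(d,uv):
    T=d["world_from_camera"]; v=T[:3,:3]@np.linalg.solve(d["mtx"],[uv[0],uv[1],1]); return T[:3,3],v
def onz(d,uv,z):
    o,v=ray(d,uv); return o+v*(z-o[2])/v[2]
def tri(rays):
    A=0;b=0
    for o,v in rays:
        v=v/np.linalg.norm(v); M=np.eye(3)-np.outer(v,v); A=A+M; b=b+M@o
    return np.linalg.solve(A,b)
def avg(q,near,n=6,cams=("side","top")):
    r={}
    for c in cams:
        L=[]
        for _ in range(n):
            robot.camera(c)
            for m in robot.mark_of(c,q):
                if np.linalg.norm(np.array(m["point"])-near)<.02: L.append(m["point"]);break
        r[c]=(np.mean(L,0),np.std(L,0),len(L)) if L else None
    return r
E
python3 - <<'E'
from look import *
np.set_printoptions(precision=4,suppress=True)
N=dict(eyelet=[.637,.091,.03],card_top=[.583,-.010,.1],pin_center=[.484,-.276,.053],clip_pivot=[.518,.285,.092],rail_top=[.516,.281,.07])
for q,p in N.items():
    r=avg(q,np.array(p),3)
    for c in r: print(q,c,*(r[c] or ["none"]))
D={c:robot.camera(c) for c in("side","top")}
tiles=[]
for q,p in (("eyelet",[.637,.091,.03]),("pin",[.484,-.276,.053]),("clip",[.518,.285,.09])):
  row=[]
  for c in D:
    u,v=np.round(proj(D[c],p)).astype(int); print(q,c,u,v)
    im=D[c]["color"][v-22:v+22,u-33:u+33]; row.append(cv2.resize(im,None,fx=6,fy=6 if 0 else 4.5,interpolation=cv2.INTER_CUBIC) if 0 else cv2.resize(im,None,fx=4.5,fy=4.5,interpolation=cv2.INTER_CUBIC))
  tiles.append(np.hstack(row))
cv2.imwrite("pics/b.png",cv2.cvtColor(np.vstack(tiles),cv2.COLOR_RGB2BGR))
# hole: dark centroid inside foot region
for c in D:
    d=D[c]; g=d["color"].astype(int).sum(2); u,v=np.round(proj(d,[.637,.091,.03])).astype(int)
    print(c,"\n",g[v-5:v+6,u-7:u+8])
for q in("eyelet","rail_top","clip_pivot","pin_center","jar0"):
    R=robot.regions_of("top",q)
    for m in R:
        pts=np.argwhere(m["pixels"])[:,::-1].astype(np.float32)
        if len(pts)>8: print(q,round(m["confidence"],2),len(pts),cv2.minAreaRect(pts))
E
```

```text
eyelet side [0.6335 0.0897 0.0283] [0.0013 0.0014 0.0006] 3
eyelet top [0.6389 0.0914 0.0305] [0.0019 0.002  0.0019] 3
card_top side [ 0.5868 -0.0116  0.0972] [0.0015 0.0009 0.0012] 3
card_top top [ 0.5822 -0.0109  0.1016] [0.0001 0.002  0.0009] 3
pin_center side [ 0.4849 -0.2788  0.0516] [0.0009 0.0009 0.0009] 3
pin_center top [ 0.4846 -0.2792  0.0547] [0.0016 0.002  0.0012] 3
clip_pivot side [0.5174 0.2827 0.0894] [0.0017 0.0013 0.0004] 3
clip_pivot top [0.5169 0.2808 0.0911] [0.0024 0.0008 0.0006] 3
rail_top side [0.5167 0.2833 0.0709] [0.0006 0.0002 0.0009] 3
rail_top top [0.5158 0.2808 0.0685] [0.001  0.0005 0.0001] 2
eyelet side 257 218
eyelet top 288 151
pin side 340 157
pin top 410 202
clip side 259 263
clip top 219 185
side 
 [[572 596 617 621 623 621 620 614 609 606 609 615 615 621 622]
 [616 625 623 623 621 616 607 605 611 614 620 618 618 617 617]
 [622 626 623 614 615 606 602 610 616 621 621 616 614 612 613]
 [624 619 616 610 602 600 594 591 604 616 618 616 612 610 613]
 [614 612 608 602 590 556 533 534 559 593 612 613 613 614 614]
 [611 609 617 611 576 511 476 472 521 58
[... 1578 characters left out ...]
8906), (18.551559448242188, 10.392757415771484), 60.945396423339844)
clip_pivot 0.46 182 ((220.811767578125, 230.15293884277344), (12.885011672973633, 17.79358673095703), 32.47119140625)
pin_center 0.59 47 ((409.5, 203.5), (7.0, 7.0), 90.0)
jar0 0.79 518 ((392.3000183105469, 130.40000915527344), (23.25510597229004, 27.280027389526367), 26.56505012512207)
jar0 0.7 457 ((268.8699645996094, 236.4099884033203), (24.74873924255371, 22.06173324584961), 8.13010311126709)
jar0 0.58 510 ((235.40003967285156, 130.30001831054688), (28.621667861938477, 21.0190372467041), 63.43495178222656)
jar0 0.56 480 ((368.1235046386719, 244.10586547851562), (23.10309410095215, 25.597793579101562), 40.60129928588867)
```

View pics/b.png

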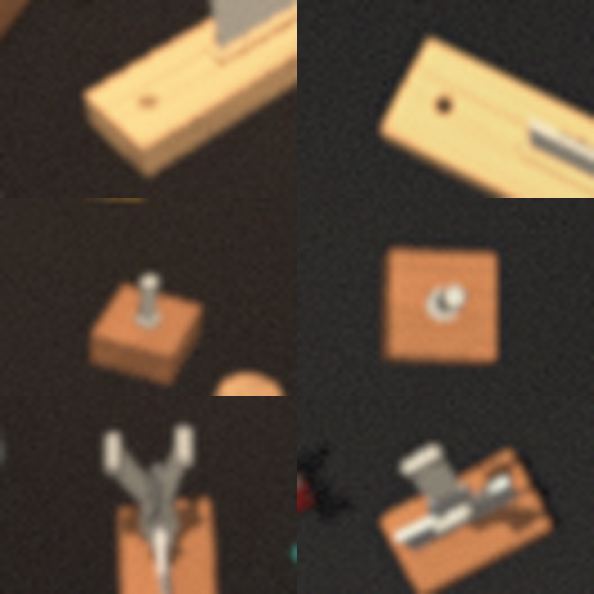

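The crops confirm the hole in the foot, the pin standing in its block, and the clip astride the rail with its levers spread square to it. Next is a silhouette fit for yaws and centres.

```bash
cat > fit.py <<'E'
from look import *
from scipy.optimize import minimize
import itertools
np.set_printoptions(precision=4,suppress=True)
D={c:robot.camera(c) for c in("side","top")}
S=4
def mask(c,q,near):
    u=proj(D[c],near); best=None
    for m in robot.regions_of(c,q):
        p=np.argwhere(m["pixels"])[:,::-1]; 
        if len(p) and np.linalg.norm(p.mean(0)-u)<25 and (best is None or len(p)>best.sum()): best=m["pixels"]
    return best
def render(d,par,boxes):
    im=np.zeros((400*S,640*S),np.uint8); x,y,t=par[:3]; c,s=np.cos(t),np.sin(t)
    for (lo,hi) in boxes:
        P=np.array(list(itertools.product(*zip(lo,hi))))
        W=np.c_[x+c*P[:,0]-s*P[:,1], y+s*P[:,0]+c*P[:,1],P[:,2]]
        uv=np.array([proj(d,w) for w in W]); h=cv2.convexHull(((uv+.5)*S*16).astype(np.int32))
        cv2.fillConvexPoly(im,h,1,shift=4)
    return im.reshape(400,S,640,S).mean((1,3))
def fit(masks,boxes,x0):
    def cost(p):
        e=0
        for c,m in masks.items(): e+=np.abs(render(D[c],p,boxes(p))-m).sum()/m.sum()
        return e
    st=np.array([.005,.005,.06]+[.005]*(len(x0)-3)); x0=np.array(x0,float)
    sim=np.vstack([x0]+[x0+st*e for e in np.eye(len(x0))])
    r=minimize(cost,x0,method="Nelder-Mead",options=dict(initial_simplex=sim,maxiter=150,xatol=1e-4,fatol=1e-4)); return r.x,r.fun
def cen(c,p,sign,r=5):
    d=D[c]; g=d["color"].astype(float).sum(2); u,v=np.round(proj(d,p)).astype(int)
    w=g[v-r:v+r+1,u-r:u+r+1]; w=np.clip(sign*(w-np.median(w))-40,0,None); yy,xx=np.mgrid[-r:r+1,-r:r+1]
    return np.array([u+(w*xx).sum()/w.sum(),v+(w*yy).sum()/w.sum()])
E
cat > f1.py <<'E'
from fit import *
h={c:cen(c,[.637,.091,.03],-1) for c in D}
print("hole",[onz(D[c],h[c],.03) for c in D],tri([ray(D[c],h[c]) for c in D]))
foot=lambda p:[((-.035,-.11,0),(.035,.11,.03)),((-.002,p[3]-.055,.03),(.002,p[3]+.055,.102))]
rail=lambda p:[((-.03,-.05,0),(.03,.05,.02)),((-.002,-.04,.02),(.002,.04,.07))]
blk=lambda p:[((-.035,-.035,0),(.035,.035,.03))]
for n,q,near,b,x0 in (("foot","eyelet",[.603,.025,.03],foot,[.603,.025,-.48,-.04]),("rail","rail_top",[.516,.281,.03],rail,[.516,.281,.48])):
    for cs in (("side",),("top",),("side","top")):
        M={c:mask(c,q,near) for c in cs}
        if any(m is None for m in M.values()): print(n,cs,"none");continue
        print(n,cs,*fit(M,b,x0))
M={}
for c in D:
    hsv=cv2.cvtColor(D[c]["color"],cv2.COLOR_RGB2HSV); u,v=np.round(proj(D[c],[.484,-.278,.02])).astype(int)
    k=np.zeros((400,640),np.uint8); k[v-16:v+17,u-17:u+18]=1
    m=((hsv[...,1]>90)&(hsv[...,2]>60)).astype(np.uint8)*k
    n,l,st,_=cv2.connectedComponentsWithStats(m); i=1+st[1:,4].argmax(); m=(l==i).astype(np.uint8)
    ct,_=cv2.findContours(m,cv2.RETR_EXTERNAL,cv2.CHAIN_APPROX_NONE); M[c]=cv2.fillConvexPoly(np.zeros_like(m),cv2.convexHull(ct[0]),1); print(c,m.sum(),M[c].sum())
for cs in (("side",),("top",),("side","top")): print("block",cs,*fit({c:M[c] for c in cs},blk,[.484,-.278,.02]))
E
python3 f1.py
```

```text
hole [array([0.6375, 0.0923, 0.03  ]), array([0.6355, 0.0932, 0.03  ])] [0.6359 0.0934 0.0316]
foot ('side',) [ 0.6033  0.0219 -0.4518 -0.0402] 0.031017080745341614
foot ('top',) [ 0.601   0.0212 -0.4542 -0.0348] 0.03185853379152348
foot ('side', 'top') [ 0.6019  0.0215 -0.4503 -0.0381] 0.07973824820530334
rail ('side',) [0.5173 0.2859 0.5151] 0.17633572567783093
rail ('top',) [0.5131 0.2863 0.5241] 0.16109572784810128
rail ('side', 'top') [0.5146 0.2873 0.5301] 0.39930008782024107
side 426 481
top 638 717
block ('side',) [ 0.4873 -0.2772 -0.061 ] 0.21205821205821207
block ('top',) [ 0.4858 -0.2776 -0.0729] 0.1441771269177127
block ('side', 'top') [ 0.4856 -0.2771 -0.1076] 0.3510410958109703
```

drive_tool(moves="0.0295 -0.0202 0 0 0;0.0295 -0.0202 0 0 0;0.0295 -0.0202 0 0 0;0.0295 -0.0202 0 0 0;0.0295 -0.0202 0 0 0;0.0295 -0.0202 0 0 0;0.0295 -0.0202 0 0 0;0.0295 -0.0202 0 0 0;0.0295 -0.0202 0 0 0;0.0295 -0.0202 0 0 0;0.0295 -0.0202 0 0 0;0.0295 -0.0202 0 0 0", grip_force=25)

```text
clock: 6.25
ee_pos: [0.485, -0.2778, 0.2425]
ee_rot: [[0.935, 0.355, 0.0], [0.355, -0.935, -0.0], [0.0, 0.0, -1.0]]
ft_force: [0.1, -0.6, 0.4]
width: 0.0854
grasp_force: 0.0
```

drive_tool(moves="0 0 0.01 -0.15 0;0 0 0.02 -0.15 0;0 0 0.03 -0.15 0;0 0 0.03 -0.15 0;0 0 0.01 -0.15 0;0 0 0 0 0;0 0 0 0 0")

```text
clock: 7.12
ee_pos: [0.4848, -0.2791, 0.143]
ee_rot: [[0.446, 0.895, 0.001], [0.895, -0.446, -0.0], [0.0, 0.001, -1.0]]
ft_force: [1.1, 0.5, -0.5]
width: 0.0857
grasp_force: 0.0
```

```bash
cat > to.py <<'E'
from look import *
import sys
np.set_printoptions(precision=4,suppress=True)
def to(x,y,z,yaw):
    o=robot.get_obs(); R=o["ee_rot"]; p=o["ee_pos"]
    a=np.arctan2(R[1,1],R[0,1]); dy=(-(yaw-a)+np.pi/2)%np.pi-np.pi/2
    print("t",round(o["clock"],2),"p",p,"ydir",round(a,4),"width",round(o["width"],4),"F",o["ft_force"],"tool d",R.T@(np.array([x,y,z])-p),"yaw",round(dy,4),"tilt",R[:2,2])
if __name__=="__main__": to(*map(float,sys.argv[1:5]))
E
python3 to.py .485 -.278 .052 -.452
```

```text
t 7.12 p [ 0.4848 -0.2791  0.143 ] ydir -0.4618 width 0.0857 F [ 1.1015  0.4523 -0.5099] tool d [ 0.001  -0.0003  0.091 ] yaw -0.0098 tilt [ 0.0008 -0.0003]
```

drive_tool(moves="0.001 0 0.03 -0.01 0;0 0 0.03 0 0;0 0 0.02 0 0;0 0 0.01 0 60;0 0 0 0 255;0 0 0 0 255;0 0 0 0 255;0 0 0 0 255;0 0 0 0 255", grip_force=30)

```text
clock: 8.25
ee_pos: [0.4854, -0.2781, 0.0532]
ee_rot: [[0.433, 0.901, 0.001], [0.901, -0.433, -0.001], [-0.0, 0.001, -1.0]]
ft_force: [-0.8, 0.7, 7.1]
width: 0.0131
grasp_force: 29.2
```

drive_tool(moves="0 0 -0.015 0 255;0 0 -0.025 0 255;0 0 -0.04 0 255;0 0 -0.035 0 255;0 0 0 0 255")

```text
clock: 8.88
ee_pos: [0.4863, -0.2786, 0.171]
ee_rot: [[0.433, 0.901, 0.005], [0.901, -0.433, -0.003], [-0.0, 0.005, -1.0]]
ft_force: [0.6, -0.2, -1.7]
width: 0.0129
grasp_force: 29.3
```

drive_tool(moves="0.04 -0.0024 0 0 255;0.04 -0.0024 0 0 255;0.04 -0.0024 0 0 255;0.04 -0.0024 0 0 255;0.04 -0.0024 0 0 255;0.04 -0.0024 0 0 255;0.04 -0.0024 0 0 255;0.04 -0.0024 0 0 255;0.04 -0.0024 0 0 255;0.04 -0.0024 0 0 255;0 0 0.02 0 255;0 0 0.02 0 255")

```text
clock: 10.38
ee_pos: [0.6361, 0.0925, 0.1261]
ee_rot: [[0.433, 0.901, -0.001], [0.901, -0.433, -0.0], [-0.001, -0.0, -1.0]]
ft_force: [1.2, 0.1, -0.9]
width: 0.0128
grasp_force: 29.3
```

Run:
```python
from to import *
to(.6365,.093,.09,-.452)
show("c")
D={c:robot.camera(c) for c in("side","top")}
for c in D:
    print(c,[(np.round(m["point"],4).tolist(),round(m["confidence"],2)) for m in robot.mark_of(c,"pin_center")],[(np.round(m["point"],4).tolist(),round(m["confidence"],2)) for m in robot.mark_of(c,"pin")])
u,v=np.round(proj(D["side"],[.637,.093,.08])).astype(int)
a=D["side"]["color"][v-40:v+40,u-40:u+40]; u,v=np.round(proj(D["top"],[.637,.093,.08])).astype(int); b=D["top"]["color"][v-40:v+40,u-40:u+40]
cv2.imwrite("pics/c2.png",cv2.cvtColor(cv2.resize(np.hstack([a,b]),None,fx=5,fy=5,interpolation=cv2.INTER_CUBIC),cv2.COLOR_RGB2BGR))
```

```text
t 10.38 p [0.6361 0.0925 0.1261] ydir -0.4481 width 0.0128 F [ 1.1774  0.0512 -0.8526] tool d [0.0007 0.0002 0.0361] yaw 0.0039 tilt [-0.0007 -0.0005]
side [([0.6339, 0.0886, 0.1241], 0.55)] [([0.631, 0.0902, 0.0705], 0.37)]
top [] []
```

View pics/c2.png

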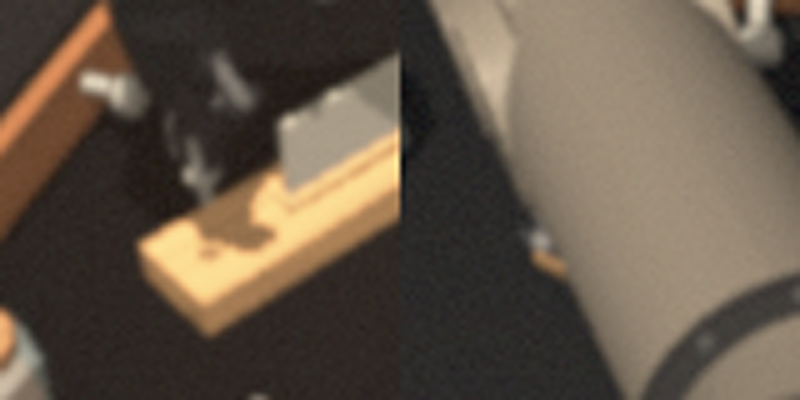

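The pin hangs upright, with its tip at crop (207,197) directly above the hole at (207,252). The network's bias is the same for the pin and the eyelet, so they are aligned.

drive_tool(moves="0.0005 0 0.02 0 255;0 0 0.016 0 255;0 0 0.006 0 255;0 0 0.005 0 255;0 0 0.004 0 255;0 0 0.002 0 255;0 0 0 0 255")

```text
clock: 11.65
ee_pos: [0.6368, 0.0935, 0.0745]
ee_rot: [[0.433, 0.901, 0.0], [0.901, -0.433, 0.0], [0.0, 0.0, -1.0]]
ft_force: [0.0, 0.1, -0.3]
width: 0.0134
grasp_force: 29.3
```

drive_tool(moves="0 0 0.006 0 255;0 0 0.006 0 255;0 0 0.005 0 255;0 0 0.003 0 255;0 0 0.002 0 255;0 0 0 0 255")

```text
clock: 12.4
ee_pos: [0.6368, 0.0935, 0.0532]
ee_rot: [[0.433, 0.901, 0.0], [0.901, -0.433, -0.0], [-0.0, 0.0, -1.0]]
ft_force: [-6.4, -1.4, 12.7]
width: 0.0132
grasp_force: 30.7
```

drive_tool(moves="0 0 0 0 120;0 0 0 0 60;0 0 0 0 60;0 0 -0.02 0 60;0 0 -0.04 0 60;0 0 -0.05 0 60;0 0 -0.04 0 0;0 0 0 0 0")

```text
clock: 13.4
ee_pos: [0.6385, 0.094, 0.2074]
ee_rot: [[0.433, 0.901, 0.007], [0.901, -0.433, 0.001], [0.004, 0.005, -1.0]]
ft_force: [0.6, -0.1, -0.6]
width: 0.0854
grasp_force: 0.0
```

```bash
python3 to.py .516 .284 .24 .51
```

```text
t 13.4 p [0.6385 0.094  0.2074] ydir -0.4482 width 0.0854 F [ 0.571  -0.126  -0.5824] tool d [ 0.1183 -0.1925 -0.0332] yaw -0.9582 tilt [0.0066 0.0011]
```

drive_tool(moves="0 -0.03 -0.01 0 0;0 -0.035 -0.01 0 0;0 -0.035 -0.01 0 0;0 0 0 -0.16 0;0 0 0 -0.16 0;0 0 0 -0.16 0;0 0 0 -0.16 0;0 0 0 -0.16 0;0 0 0 -0.16 0")

```text
clock: 14.52
ee_pos: [0.5463, 0.1367, 0.2325]
ee_rot: [[-0.495, 0.869, -0.0], [0.869, 0.495, -0.0], [-0.0, -0.0, -1.0]]
ft_force: [-0.2, 0.3, -0.4]
width: 0.0855
grasp_force: 0.0
```

```bash
cat > f2.py <<'E'
from fit import *
T=[]
for c,p in (("side",[.637,.093,.05]),("top",[.637,.093,.05]),("side",[.517,.284,.08]),("top",[.517,.284,.08])):
    u,v=np.round(proj(D[c],p)).astype(int); T.append(cv2.resize(D[c]["color"][v-25:v+25,u-33:u+33],None,fx=6,fy=6,interpolation=cv2.INTER_CUBIC))
cv2.imwrite("pics/d.png",cv2.cvtColor(np.vstack([np.hstack(T[:2]),np.hstack(T[2:])]),cv2.COLOR_RGB2BGR))
# orange block mask around rail
M={}
for c in D:
    hsv=cv2.cvtColor(D[c]["color"],cv2.COLOR_RGB2HSV); u,v=np.round(proj(D[c],[.516,.284,.02])).astype(int)
    k=np.zeros((400,640),np.uint8); k[v-24:v+25,u-24:u+25]=1
    m=((hsv[...,0]<16)&(hsv[...,1]>100)&(hsv[...,2]>70)).astype(np.uint8)*k
    n,l,st,_=cv2.connectedComponentsWithStats(m); m=(np.isin(l,1+np.where(st[1:,4]>25)[0])).astype(np.uint8)
    M[c]=cv2.fillConvexPoly(np.zeros_like(m),cv2.convexHull(np.argwhere(m)[:,::-1].astype(np.int32)),1); print(c,m.sum(),M[c].sum())
b=lambda p:[((-.03,-.05,0),(.03,.05,.02))]
for cs in (("side",),("top",),("side","top")): print("block",cs,*fit({c:M[c] for c in cs},b,[.516,.284,.5]))
for q in ("clip_pivot","rail_top"):
  for c in D: print(q,c,[(np.round(m["point"],4).tolist(),round(m["confidence"],2)) for m in robot.mark_of(c,q)])
E
python3 f2.py; python3 to.py .516 .284 .24 .51
```

```text
side 682 1097
top 540 797
block ('side',) [0.5286 0.2944 0.0865] 0.3108477666362808
block ('top',) [0.5154 0.2872 0.4964] 0.11417816813048934
block ('side', 'top') [0.516  0.2871 0.462 ] 0.4612214474516447
clip_pivot side [([0.5194, 0.2835, 0.0927], 0.66), ([0.532, 0.4055, 0.0369], 0.56), ([0.7014, 0.2527, 0.0004], 0.38)]
clip_pivot top [([0.516, 0.2817, 0.0901], 0.53), ([0.5385, 0.4057, 0.0403], 0.53), ([0.3956, 0.2821, 0.0389], 0.44)]
rail_top side [([0.5158, 0.2835, 0.0725], 0.92)]
rail_top top [([0.5156, 0.2788, 0.0698], 0.92)]
t 14.82 p [0.5466 0.1367 0.2324] ydir 0.5088 width 0.0854 F [ 0.2164 -0.3334  0.3754] tool d [ 0.1435  0.0451 -0.0076] yaw -0.0012 tilt [-0.0001 -0.0001]
```

View pics/d.png

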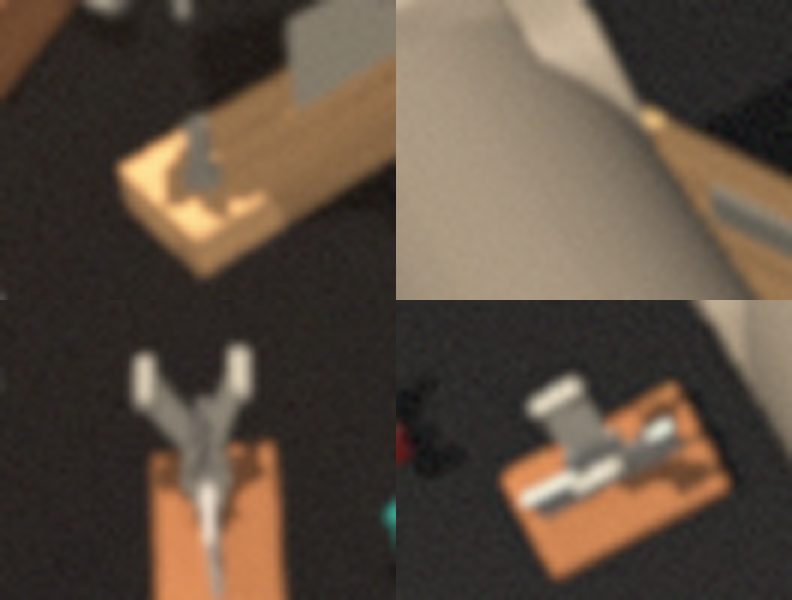

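The pin is seated: its collar is on the wood at crop (200,175). The lever bars show at side crop (145,381) and (238,372), and top crop (556,396) and (600,475). I triangulate these next.

Run:
```python
from fit import *
o={c:np.round(proj(D[c],[.517,.284,.08])) - [33,25] for c in D}
def px(c,x,y): return o[c]+(np.array([x,y])+.5)/6-.5
A=tri([ray(D["side"],px("side",145,81)),ray(D["top"],px("top",160,96))])
B=tri([ray(D["side"],px("side",238,72)),ray(D["top"],px("top",204,175))])
print(A,B,(A+B)/2,np.linalg.norm(A-B),np.arctan2(*(A-B)[1::-1]))
# expected projections for hypotheses
for x,y,t in ((.5165,.2825,.5),(.5165,.2825,.52),(.5165,.2825,.48)):
  for s in (1,-1):
    p=[x+s*.021*np.cos(t),y+s*.021*np.sin(t),.136]
    print(t,s,[((proj(D[c],p)-o[c]+.5)*6-.5).round(0) for c in D])
# rail ends
for e in((520,500),(675,425)): print("rail pt",onz(D["top"],px("top",e[0]-396,e[1]-300),.07))
```

```text
[0.5339 0.2939 0.1393] [0.4979 0.2724 0.1374] [0.5159 0.2831 0.1383] 0.04196356176903362 0.5389072525109524
0.5 1 [array([146.,  83.]), array([164.,  95.])]
0.5 -1 [array([240.,  74.]), array([204., 173.])]
0.52 1 [array([146.,  83.]), array([163.,  95.])]
0.52 -1 [array([240.,  74.]), array([205., 173.])]
0.48 1 [array([146.,  82.]), array([165.,  94.])]
0.48 -1 [array([240.,  75.]), array([203., 173.])]
rail pt [0.4949 0.3229 0.07  ]
rail pt [0.5336 0.2486 0.07  ]
```

drive_tool(moves="0.035 0.0114 0 0 0;0.035 0.0114 0 0 0;0.035 0.0114 0 0 0;0.0373 0.0116 0 0 0;0 0 0.02 0 0;0 0 0.03 0 0;0 0 0.025 0 0;0 0 0.015 0 0;0 0 0.01 0 0;0 0 0 0 0")

```text
clock: 16.18
ee_pos: [0.5169, 0.2831, 0.1321]
ee_rot: [[-0.49, 0.872, -0.0], [0.872, 0.49, -0.0], [0.0, -0.0, -1.0]]
ft_force: [-1.0, -0.4, -0.0]
width: 0.0853
grasp_force: 0.0
```

```bash
python3 to.py .516 .283 .132 .51
```

```text
t 16.18 p [0.5169 0.2831 0.1321] ydir 0.5116 width 0.0853 F [-1.0259 -0.4159 -0.0156] tool d [ 0.0003 -0.0008  0.0001] yaw 0.0016 tilt [-0.0004 -0.0002]
```

drive_tool(moves="0 0 0 0 80;0 0 0 0 110;0 0 0 0 140;0 0 0 0 170;0 0 0 0 200;0 0 0 0 255;0 0 0 0 255;0 0 0 0 255;0 0 0 0 255;0 0 0 0 255", grip_force=30)

```text
clock: 17.42
ee_pos: [0.5168, 0.2833, 0.1323]
ee_rot: [[-0.49, 0.872, -0.0], [0.872, 0.49, 0.0], [0.0, -0.0, -1.0]]
ft_force: [0.2, 0.5, -1.1]
width: 0.015
grasp_force: 30.9
```

```bash
cat > f3.py <<'E'
from fit import *
import sys
n=sys.argv[1]; p=np.array(eval(sys.argv[2])); T=[]
for c in D:
    u,v=np.round(proj(D[c],p)).astype(int); T.append(cv2.resize(D[c]["color"][v-33:v+33,u-33:u+33],None,fx=6,fy=6,interpolation=cv2.INTER_CUBIC)); print(c,"origin",u-33,v-33)
    print([(np.round(m["point"],4).tolist(),round(m["confidence"],2)) for m in robot.mark_of(c,"clip_pivot")])
cv2.imwrite(f"pics/{n}.png",cv2.cvtColor(np.hstack(T),cv2.COLOR_RGB2BGR))
E
python3 f3.py e "[.517,.283,.1]"
```

```text
side origin 227 228
[([0.5322, 0.4039, 0.0382], 0.72), ([0.398, 0.2913, 0.037], 0.71), ([0.5174, 0.2857, 0.0813], 0.44)]
top origin 186 152
[([0.3937, 0.2814, 0.0382], 0.74), ([0.5353, 0.4034, 0.0401], 0.51)]
```

View pics/e.png

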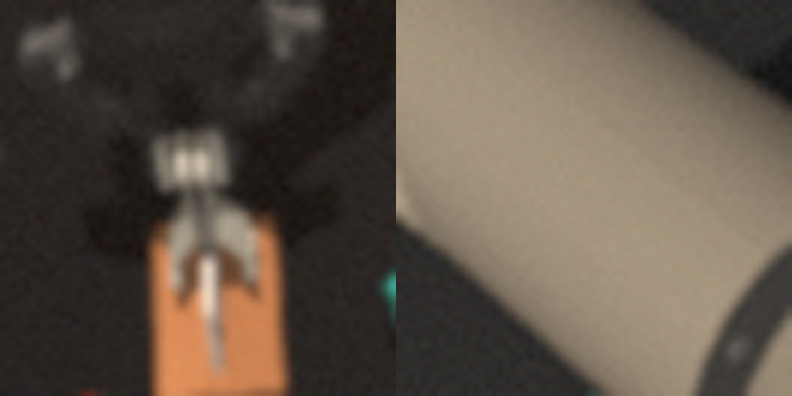

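The clip is open on the rail: jaws at crop (180,290) and (248,290), well clear of the strip on both sides. Its levers are held between the pads. I lift it now.

drive_tool(moves="0 0 -0.01 0 255;0 0 -0.02 0 255;0 0 -0.03 0 255;0 0 -0.03 0 255;0 0 -0.02 0 255;0 0 0 0 255")

```text
clock: 18.38
ee_pos: [0.5175, 0.2837, 0.2444]
ee_rot: [[-0.49, 0.872, 0.003], [0.872, 0.49, 0.001], [-0.0, 0.003, -1.0]]
ft_force: [-0.4, 0.4, -1.7]
width: 0.0156
grasp_force: 30.9
```

```bash
python3 f3.py f "[.517,.283,.19]";python3 to.py .584 -.0145 .2 -.452
```

```text
side origin 223 207
[([0.5332, 0.4063, 0.0383], 0.77), ([0.5154, 0.2855, 0.1951], 0.66), ([0.3998, 0.2882, 0.0367], 0.64)]
top origin 180 146
[([0.3966, 0.2819, 0.041], 0.41)]
t 18.57 p [0.5165 0.2829 0.2414] ydir 0.5119 width 0.0151 F [-1.5005  0.0521 -0.1908] tool d [-0.2924 -0.0868  0.0415] yaw 0.9639 tilt [-0.0013 -0.0006]
```

View pics/f.png

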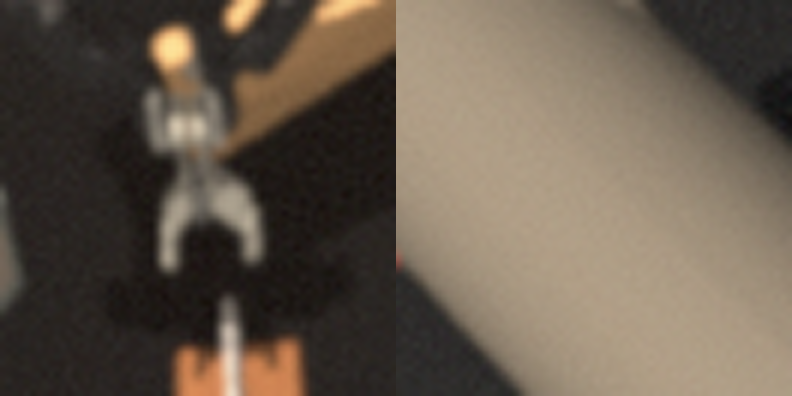

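The clip is off the rail, upright and wide open: jaw tips at crop (170,268) and (255,262), lever bars at (187,127). I compute their heights.

Run:
```python
from fit import *
d=D["side"]; R=robot.get_obs()["ee_rot"]; p=robot.get_obs()["ee_pos"]
for n,x,y in(("tips",212,265),("bars",187,127)):
    o,v=ray(d,np.array([223,207])+(np.array([x,y])+.5)/6-.5)
    # point on vertical tool axis closest to the ray (best z), and residual
    A=np.c_[v,[0,0,-1]]; s=np.linalg.lstsq(A,np.array([p[0],p[1],0])-o,rcond=None)[0]
    print(n,"z",s[1],"resid",o+v*s[0]-[p[0],p[1],s[1]])
L=[ray(d,np.array([223,207])+(np.array(q)+.5)/6-.5) for q in((170,268),(255,262))]
z=.163
print([onz(d,np.array([223,207])+(np.array(q)+.5)/6-.5,z) for q in((170,268),(255,262))],p)
```

```text
tips z 0.14519272726173882 resid [ 0.0008  0.0006 -0.    ]
bars z 0.23878856979745827 resid [ 0.0016  0.0011 -0.    ]
[array([0.5253, 0.3035, 0.163 ]), array([0.4926, 0.2866, 0.163 ])] [0.5166 0.283  0.2415]
```

drive_tool(moves="-0.0292 -0.0086 0 0 255;-0.0292 -0.0086 0 0 255;-0.0292 -0.0086 0 0 255;-0.0292 -0.0086 0 0 255;-0.0292 -0.0086 0 0 255;-0.0292 -0.0086 0 0 255;-0.0292 -0.0086 0 0 255;-0.0292 -0.0086 0 0 255;-0.0292 -0.0086 0 0 255;-0.0292 -0.0086 0 0 255")

```text
clock: 19.92
ee_pos: [0.5849, -0.0144, 0.2418]
ee_rot: [[-0.49, 0.872, -0.001], [0.872, 0.49, 0.0], [0.001, -0.001, -1.0]]
ft_force: [0.1, 0.4, -0.7]
width: 0.015
grasp_force: 30.9
```

drive_tool(moves="0 0 0 0.16 255;0 0 0 0.16 255;0 0 0 0.16 255;0 0 0 0.16 255;0 0 0 0.16 255;0 0 0 0.16 255;0 0 0.02 0 255;0 0 0 0 255")

```text
clock: 20.92
ee_pos: [0.584, -0.0133, 0.2208]
ee_rot: [[0.433, 0.902, -0.003], [0.902, -0.433, 0.0], [-0.001, -0.003, -1.0]]
ft_force: [-0.3, -0.8, -0.9]
width: 0.0156
grasp_force: 30.9
```

```bash
python3 f3.py g "[.584,-.0145,.14]";python3 to.py .5845 -.0145 .168 -.452
python3 - <<'E'
from look import *
for c in ("side","top"):
  robot.camera(c); print(c,[(np.round(m["point"],4).tolist(),round(m["confidence"],2)) for m in robot.mark_of(c,"card_top")],[(np.round(m["point"],4).tolist(),round(m["confidence"],2)) for m in robot.mark_of(c,"clip_pivot")][:4])
E
```

```text
side origin 251 144
[([0.3988, 0.2857, 0.0362], 0.7), ([0.5338, 0.4035, 0.0383], 0.52), ([0.586, -0.0113, 0.1684], 0.46)]
top origin 290 128
[([0.5332, 0.4048, 0.0388], 0.68), ([0.3972, 0.2853, 0.0389], 0.61)]
t 21.12 p [ 0.5852 -0.0134  0.2229] ydir -0.4479 width 0.0154 F [ 1.0353 -0.5535  0.1423] tool d [-0.0013 -0.0002  0.0549] yaw 0.0041 tilt [0.0005 0.0001]
side [([0.585, -0.0127, 0.1007], 0.85), ([0.1796, -0.3224, 0.1067], 0.72)] [([0.5322, 0.4038, 0.039], 0.71), ([0.5845, -0.0148, 0.1732], 0.51), ([0.3978, 0.2891, 0.0353], 0.49)]
top [([0.5815, -0.012, 0.1013], 0.86), ([0.1799, -0.3208, 0.1051], 0.59)] [([0.5353, 0.4066, 0.0412], 0.64), ([0.3971, 0.2806, 0.0394], 0.63)]
```

View pics/g.png

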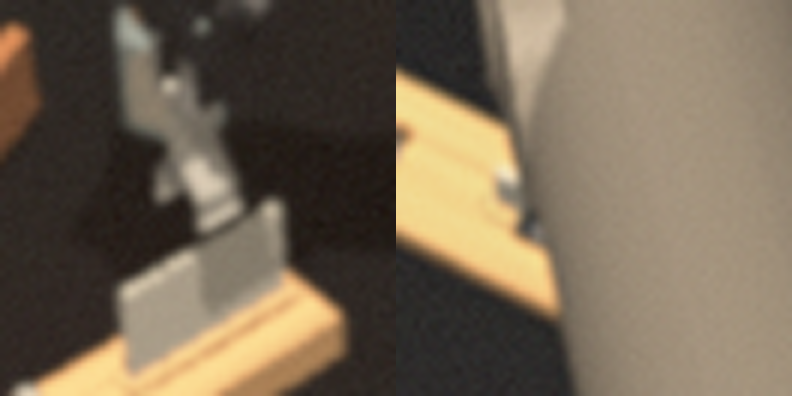

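The open clip hangs above the card's middle (crop 215,215), with one jaw on the far side (165,185). I lower it.

drive_tool(moves="-0.001 -0.0005 0.015 0 255;0 0 0.015 0 255;0 0 0.012 0 255;0 0 0.008 0 255;0 0 0.002 0 255;0 0 0 0 255;0 0 0 0 255")

```text
clock: 22.3
ee_pos: [0.5843, -0.0141, 0.1708]
ee_rot: [[0.433, 0.901, 0.001], [0.901, -0.433, 0.0], [0.0, 0.001, -1.0]]
ft_force: [0.4, -0.2, -0.6]
width: 0.0154
grasp_force: 30.9
```

```bash
python3 f3.py h "[.584,-.0145,.11]";python3 to.py .5845 -.0145 .171 -.452
```

```text
side origin 251 151
[([0.3965, 0.2897, 0.036], 0.77), ([0.5866, -0.0095, 0.1194], 0.51), ([0.531, 0.404, 0.04], 0.51)]
top origin 290 130
[([0.5839, -0.0098, 0.0998], 0.52), ([0.5331, 0.4022, 0.0379], 0.5), ([0.3941, 0.2861, 0.0415], 0.49)]
t 22.5 p [ 0.5842 -0.0141  0.1706] ydir -0.4481 width 0.0155 F [-0.2427 -0.1136 -0.5854] tool d [-0.0002  0.0005 -0.0004] yaw 0.0039 tilt [0.0005 0.    ]
```

View pics/h.png

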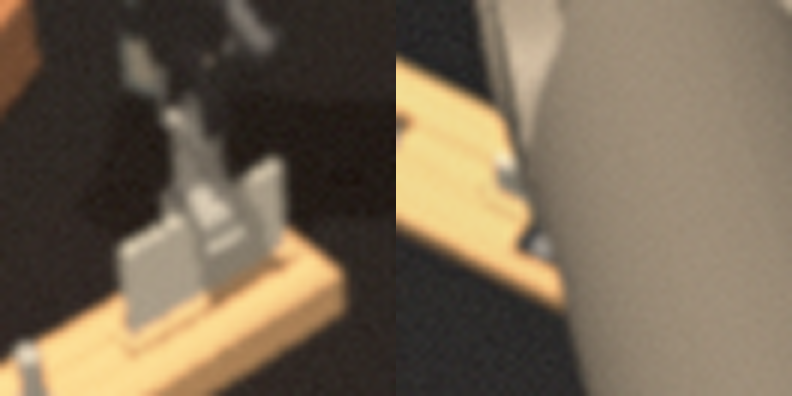

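Run:
```python
from look import *
d=robot.camera("side"); p=np.array([.5842,-.0141]); t=-.45
X=np.array([np.cos(t),np.sin(t)]);Y=np.array([-np.sin(t),np.cos(t)])
f=lambda x,y,z:((proj(d,[*(p+x*X+y*Y),z])-[251,151]+.5)*6-.5).round(0)
for z in(.08,.085,.09,.095): print("near jaw tip corners",z,f(-.016,.013,z),f(-.016,-.013,z))
print("card corners",f(-.002,.055,.102),f(-.002,-.055,.102)); print("pivot",f(0,0,.12),f(-.005,.013,.12))
```

```text
near jaw tip corners 0.08 [203. 265.] [240. 243.]
near jaw tip corners 0.085 [203. 258.] [240. 236.]
near jaw tip corners 0.09 [202. 252.] [239. 230.]
near jaw tip corners 0.095 [202. 245.] [239. 223.]
card corners [123. 259.] [281. 166.]
pivot [199. 185.] [186. 201.]
```

drive_tool(moves="0 0 -0.003 0 255;0 0 0 0 255;0 0 0 0 255;0 0 0 0 255")

```text
clock: 23.05
ee_pos: [0.584, -0.0141, 0.1733]
ee_rot: [[0.433, 0.901, -0.0], [0.901, -0.433, 0.0], [0.0, -0.0, -1.0]]
ft_force: [0.0, -0.8, 0.3]
width: 0.0154
grasp_force: 30.9
```

Run:
```python
from station import robot
print(robot.finish_job())
```

```text
the job is handed in; nothing more can be done
None
```

The job is handed in at about 23 s: the pin is seated in the far stand's eyelet and released, and the clip is held wide open astride the middle of the card's top edge with no contact force measured; no verdict came back.

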